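# Stand two offcuts on edge in the slotted rack and close its keeper

### The arm

A 7-joint arm with a two-finger parallel gripper is mounted at the origin on the work surface; the furniture and walls round the work are solid. World frame = base frame: x ahead of the robot, y to its left, z up, the work surface at z = 0. Lengths are in m, angles in degrees, forces in N, time in s.
With the tool pointing down it reaches from about 0.425 to 0.875 m from the base axis. Payload 4.7 kg.
Tool frame: the origin (TCP) lies between the finger pads; the fingertips stand 8 mm ahead of it and the grasp point (between the pads) lies 11 mm behind it (env.tip_extent is the distance from the TCP to the fingertips, in m); z points along the fingers, y is the line along which they close (so a half turn about z gives the same grasp; the last joint's range is limited). The gripper opens to 87 mm and grips with 3 to 60 N. Pads are 19 mm wide; open, the fingers measure 117 mm over their backs; the gripper's body (75 mm by 190 mm) begins 51 mm behind the grasp point.
Start: joints at [69.792, 18.392, -4.016, 83.108, 1.295, 78.541, -3.26], TCP at [0.233, -0.607, 0.231] pointing down, gripper open.
Joint ranges: [-163.93, 163.93], [-17.29, 119.83], [-79.2, 71.16], [3.27, 140.29], [-89.18, 269.18], [5.43, 117.66], [-154.24, 154.24]. Speed limits (degrees/s): [147.25, 147.25, 180, 180, 180, 180, 180].

### API

Orientations are given as [roll, pitch, yaw] about the fixed x, y, z axes, in that order (R = Rz(yaw) Ry(pitch) Rx(roll)).
In Python, from cell import sensors, vision, workorder, env gives the robot as it stands.
- The arm moves only by the tool drive_tool, never from a script. Its argument "moves" is a list of rows, each an object of numbers: "x", "y", "z": the shift along the tool's x, y, z in mm; "rx", "ry", "rz": the turn, a rotation vector about the tool's x, y, z in rad; "fingers": the closure, from -1 (fully open) to 1 (shut). In form: [{"x": .., "y": .., "z": .., "rx": .., "ry": .., "rz": .., "fingers": ..}, ...]. A call has 1 to 20 rows; each row is the pose to reach, as a shift and turn from the pose commanded when the call began, along the tool's axes at that moment; what a row does not reach only later rows make up. A row lasts 1/8 s, in which the tool goes at most 62.5 mm and 10.7 degrees, less where a joint would pass 70% of its speed; a pose out of reach is approached as far as the arm can. A call with a gripper value outside its range is refused whole. The fingers move at their own pace and stop on an object; "force" is the grip in N (left out, the last holds). Time passes only in rows, so rows that repeat a pose let the fingers close. It gives the time, the measured TCP pose, the force, the opening and the grip force at its end, in the units of the state.
- sensors.get_obs(): the state, without advancing time (a new reading comes with each control period).
- vision.read_camera(name): name is "scene" or "top" or "wrist"; returns a dict with "image" (384x512x3 uint8, red, green, blue), "fx", "fy", "cx", "cy" (pixels), "R" (3x3) and "t" (3): a world point X has camera coordinates R X + t. Camera axes: x right, y down, z forward; pixel columns grow to the right and rows downward; lengths in m; the calibration is good to about 2 mm. The wrist camera is an equidistant fisheye: a pixel r from the principal point sees the ray r / f radians off the axis. A picture is of the moment at which its call begins. There is no depth.
- workorder.sign_off(): hands the job in; it is judged then, once.
The state is a dict: "time_s": time; "qpos": joint angles; "joint_velocities": joint speeds; "effort": joint torques, N m; "tool_pos": TCP position; "tool_rot": TCP orientation; "force": force on the tool from outside, world axes, zero at the start; "wrist_torque": the same for the moment, N m; "grip_width": finger opening in m; "grasp_force": force on a finger pad.
Only numpy, scipy, OpenCV 4.12 (cv2) and the standard library are available. Lean on these libraries where they do the work, as an engineer would, in place of code of your own. Each camera call takes 0.05 s, during which the arm holds its last target. There are 200 camera calls.

### The job

Slide the rack's keeper bar fully back, away from you, then stand the plywood offcut (the shorter, wider board) in the slot with the blue tab and the pine offcut (the longer, narrower one) in the slot with the yellow tab, each upright on its long edge, down on the slot's floor and centred along the slot. Then pull the keeper bar fully forward again, to its front stop over the boards, and let go. Leave the green board, the mug and the glue bottle where they are.

Things in the scene. Friction and masses are not known exactly. Their poses are not given: they have to be found in the camera images.
- rack: Fixed plywood base 10 mm thick, x -98..+152 mm, 262 mm wide in y. Four slots along its x axis, at y = +82.5, +27.5, -27.5, -82.5 mm, each 24 mm wide between thin aluminium fins at x = -66..-30 and +30..+66 mm (finger gap between). Floor z = 10 mm; fins straight to 34 mm, then lips flaring to 34 mm wide at z = 42 mm. Origin: on the worktop under the middle of the slots; z up.
- keeper (a joint): Slide of the keeper bar along the rack's +x, in m: 0 = forward against its front stop, bar across the middle of the slots (it blocks loading); 0.115 = fully back, clear of the boards. Stays where it is left; about 1.5 N of friction.
- keeper_tab (a point): Middle of the top of the red grip tab on the keeper bar, 118 mm above the worktop; moves with the bar. The tab is 12 mm thick along the rack's x (pinch it there), 44 mm long along its y and stands 24 mm above the steel bar. The bar is 14 mm thick along x, from z = 84 to 94 mm, and spans all slots.
- slot_blue: The slot marked by the blue tab on the rack's front edge (tab 16x34x10 mm, 107 mm towards -x from this origin). Origin: middle of that slot on its floor; x along the slot, y across it, z up, as the rack's axes. Any of the three slots but the one at y = -82.5 mm.
- slot_yellow: The slot marked by the yellow tab; origin and axes as for slot_blue. A third, grey tab marks a slot that stays empty; the slot with no tab holds the green board.
- plywood_board: Loose plywood offcut, 65 (x) x 120 (y) x 18 (z) mm, about 0.09 kg. Origin: centre of its underside face. It starts leaning on either rest, long edges level, faces 35 degrees from vertical, upper long edge towards the robot and free to pinch across the thickness. Then +x points down the slope, +y along the board, +z out of its upper face.
- plywood_board_mid (a point): Centre of the plywood offcut's volume: 32.5 mm from each long edge.
- pine_board: Loose plain pine offcut, 45 (x) x 160 (y) x 20 (z) mm, about 0.08 kg. Origin: centre of its underside face. It starts leaning on either rest, long edges level, faces 35 degrees from vertical, upper long edge towards the robot and free to pinch across the thickness. Then +x points down the slope, +y along the board, +z out of its upper face.
- pine_board_mid (a point): Centre of the pine offcut's volume: 22.5 mm from each long edge.
- rest_a: Fixed wooden sloped rest, base 100 (x) x 150 (y) x 8 mm. A ledge with a 6 mm lip holds the board's lower edge; two ribs at y = +-50 mm, 14 mm wide, carry its lower 30 mm; between the ribs its underside is free. Origin: on the worktop under the ledge's inner corner, which is 40 mm up; the slope rises from there towards -x (the robot).
- rest_b: A second rest like rest_a.
- green_board: Green painted board 110x18x60 mm standing in the rack's slot at y = -82.5 mm; origin: middle of its lower edge. Loose; leave it.
- mug: White mug with grey dots at the back of the worktop, 82x117x91 mm, origin under its middle. Loose; leave it.
- glue: Small brown dropper bottle of glue at the back of the worktop, 33x34x102 mm, origin under its middle. Loose; leave it.
Mind the look-alikes: they are no part of the job. Leave any black, pink or white look-alike of the plywood_board alone.

How it is judged (in metres and radians):
On the way, in this order (a step that is already met when the one before it is completed fails the run):
1. the keeper bar is fully back (joint over 0.108) (value of joint keeper above 0.108 m), for 0.1 s.
2. with the bar still back (over 0.095), both boards stand on edge in their slots, released by the fingers (x of plywood_board_mid in the frame of slot_blue between -0.02 and 0.02 m and y of plywood_board_mid in the frame of slot_blue between -0.008 and 0.008 m and z of plywood_board_mid in the frame of slot_blue between 0.0285 and 0.0365 m and angle between the x axis of plywood_board and the z axis of slot_blue, either way round below 0.26 rad and angle between the y axis of plywood_board and the x axis of slot_blue, either way round below 0.15 rad and x of pine_board_mid in the frame of slot_yellow between -0.02 and 0.02 m and y of pine_board_mid in the frame of slot_yellow between -0.008 and 0.008 m and z of pine_board_mid in the frame of slot_yellow between 0.0185 and 0.0265 m and angle between the x axis of pine_board and the z axis of slot_yellow, either way round below 0.26 rad and angle between the y axis of pine_board and the x axis of slot_yellow, either way round below 0.15 rad and value of joint keeper above 0.095 m and contact force between the fingers and plywood_board below 0.1 N and contact force between the fingers and pine_board below 0.1 N), for 0.2 s.
At the end, for the whole second after the job is handed in: The plywood offcut stands in the blue-tab slot and the pine offcut in the yellow-tab slot: each on a long edge, within 20 mm of the slot's middle along it and 8 mm across it, seated on the floor to 4 mm, within 15 degrees of upright and at rest; the keeper bar is within 7 mm of its front stop (x of plywood_board_mid in the frame of slot_blue between -0.02 and 0.02 m and y of plywood_board_mid in the frame of slot_blue between -0.008 and 0.008 m and z of plywood_board_mid in the frame of slot_blue between 0.0285 and 0.0365 m and angle between the x axis of plywood_board and the z axis of slot_blue, either way round below 0.26 rad and angle between the y axis of plywood_board and the x axis of slot_blue, either way round below 0.15 rad and x of pine_board_mid in the frame of slot_yellow between -0.02 and 0.02 m and y of pine_board_mid in the frame of slot_yellow between -0.008 and 0.008 m and z of pine_board_mid in the frame of slot_yellow between 0.0185 and 0.0265 m and angle between the x axis of pine_board and the z axis of slot_yellow, either way round below 0.26 rad and angle between the y axis of pine_board and the x axis of slot_yellow, either way round below 0.15 rad and linear speed of each of plywood_board, pine_board below 0.02 m/s and value of joint keeper below 0.007 m); the robot touches nothing.
It fails at once if the green board was moved more than 25 mm (distance of green_board from where it was at the start of the episode above 0.025 m).
It fails at once if the mug was moved more than 40 mm (distance of mug from where it was at the start of the episode above 0.04 m).
It fails at once if the glue bottle was moved more than 40 mm (distance of glue from where it was at the start of the episode above 0.04 m).
It also fails if it takes over 72 s, if anything falls off the work surface, if the arm or the gripper's body presses on something with over 40 N, if the wrist force passes 120 N, or if a joint passes its speed limit or range.

## Working session

There is one attempt and no reset: what is moved stays moved. The work goes in short steps, Python scripts to look and compute and a tool call to move; the robot and the scene stay as the last step left them, time stands still between calls to the robot, and variables do not carry over. Pictures are saved under pics/ and viewed, at most 10 in all, crops included, and the job is handed in when it is done.

Besides the shell and the picture viewer there is one more tool, called after ">>>" by a JSON object that holds its "op" and its "data", one argument or row to a line. drive_tool: Moves the arm, as the interface text tells. Its arguments: {"type":"object","properties":{"moves":{"type":"array"},"force":{"type":"number"}},"required":["moves"]}

```bash
mkdir -p pics; ls; python3 - <<'E'
from cell import sensors, vision, workorder, env
import cv2,numpy as np
o=sensors.get_obs(); print({k:np.round(v,4).tolist() for k,v in o.items()}, env.tip_extent)
ims=[]
for n in("scene","top"):
    c=vision.read_camera(n); np.savez(f'pics/{n}0.npz',**c)
    print(n,c['fx'],c['cx'],c['cy'],np.round(c['R'],3).tolist(),np.round(c['t'],3).tolist())
    cv2.imwrite(f'pics/{n}0.png',cv2.resize(c['image'][:,:,::-1],(800,600),interpolation=cv2.INTER_CUBIC))
E
```

```text
pics
{'time_s': 0.0, 'qpos': [69.7905, 18.4396, -4.0146, 83.1753, 1.2957, 78.5397, -3.2605], 'joint_velocities': [-0.003, 0.0099, -0.0082, -0.0901, -0.115, 0.0183, -0.0146], 'effort': [0.0001, -49.128, -0.4039, -31.2524, -0.064, 0.0437, 0.0002], 'tool_pos': [0.2329, -0.6063, 0.2295], 'tool_rot': [-179.8906, 0.0067, 21.018], 'force': [1.0158, -1.1179, -0.3877], 'wrist_torque': [0.0196, 0.0038, 0.0303], 'grasp_force': 0.0, 'grip_width': 0.0866} 0.008
scene 493.37056347016386 255.9223970942339 194.47359461182137 [[-0.884, -0.468, 0.011], [-0.332, 0.61, -0.719], [0.33, -0.639, -0.694]] [0.437, 0.198, 1.264]
top 368.3268319431961 256.36831307795165 192.71828248694396 [[-0.0, -1.0, -0.011], [-0.99, 0.002, -0.144], [0.144, 0.011, -0.99]] [0.071, 0.488, 1.323]
```

View pics/scene0.png

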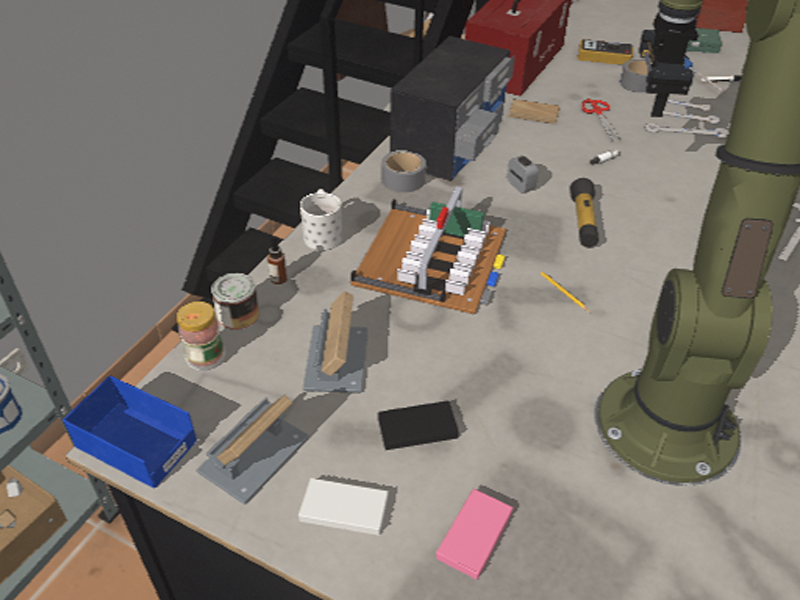

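View pics/top0.png

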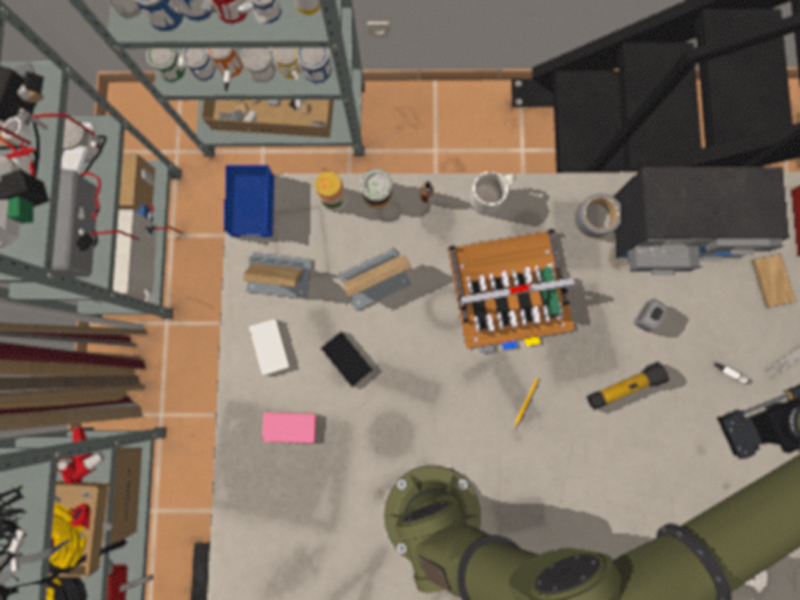

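Top view (800x600 scale): the tabs are grey (488,349), blue (511,345) and yellow (532,341); the red grip is at (520,289) and the green board at (553,290). Two rests carry boards, at (278,275) and (376,275). The black (347,358), white (270,347) and pink (289,427) boards lie flat and are look-alikes. The left leaning board looks shorter than its rest, so it should be the plywood. The right one overhangs its rest, so it should be the pine. I'll confirm this with a crop and by measuring.

```bash
cat > h.py <<'E'
import numpy as np,cv2
from scipy.spatial.transform import Rotation as Ro
def ray(c,u,v):
    d=np.array([(u-c['cx'])/c['fx'],(v-c['cy'])/c['fy'],1.]); R=c['R']
    o=-R.T@c['t']; d=R.T@d; return o,d/np.linalg.norm(d)
def onz(c,u,v,z):
    o,d=ray(c,u,v); return o+d*(z-o[2])/d[2]
def tri(c1,p1,c2,p2):
    o1,d1=ray(c1,*p1);o2,d2=ray(c2,*p2)
    A=np.stack([d1,-d2],1);s=np.linalg.lstsq(A,o2-o1,rcond=None)[0]
    a=o1+s[0]*d1;b=o2+s[1]*d2;return (a+b)/2,np.linalg.norm(a-b)
def proj(c,X):
    p=c['R']@np.asarray(X)+c['t'];return np.array([c['fx']*p[0]/p[2]+c['cx'],c['fy']*p[1]/p[2]+c['cy']])
def load(n): return dict(np.load(f'pics/{n}.npz'))
def mask(c,lo,hi,roi):
    h=cv2.cvtColor(c['image'],cv2.COLOR_RGB2HSV);m=cv2.inRange(h,np.array(lo),np.array(hi))
    k=np.zeros_like(m);x0,x1,y0,y1=roi;k[y0:y1,x0:x1]=m[y0:y1,x0:x1];return k
def blob(m):
    cs,_=cv2.findContours(m,cv2.RETR_EXTERNAL,cv2.CHAIN_APPROX_NONE);return max(cs,key=cv2.contourArea)
E
python3 - <<'E'
from h import *
T=load('top0');S=load('scene0')
up=lambda c,x0,x1,y0,y1,w,h:cv2.resize(c['image'][y0:y1,x0:x1,::-1],(w,h),interpolation=cv2.INTER_CUBIC)
a=up(T,150,275,152,200,800,307)
b=np.hstack([up(S,135,195,253,299,381,292),up(S,190,256,188,234,419,292)])
cv2.imwrite('pics/crop1.png',np.vstack([a,b]))
roiT=(280,380,140,235);roiS=(220,340,110,210)
for n,lo,hi,z in [('blue',(105,130,80),(125,255,255),.01),('yellow',(22,130,120),(35,255,255),.01),('red',(0,170,90),(4,255,255),.118)]:
    P=[]
    for c,r in((T,roiT),(S,roiS)):
        k=mask(c,lo,hi,r)
        if n=='red':k|=mask(c,(175,170,90),(180,255,255),r)
        M=cv2.moments(k,True);P.append((M['m10']/M['m00'],M['m01']/M['m00'],M['m00']))
    print(n,np.round(P,1).tolist(),'top@z',onz(T,*P[0][:2],z).round(4),'tri',tri(T,P[0][:2],S,P[1][:2]))
k=mask(T,(5,120,60),(18,255,255),roiT);k=cv2.morphologyEx(k,cv2.MORPH_CLOSE,np.ones((9,9)))
bx=cv2.boxPoints(cv2.minAreaRect(blob(k)));W=np.array([onz(T,*p,.01) for p in bx])
print(bx,W.round(4),np.linalg.norm(np.diff(W,axis=0),axis=1))
for n,r in(('L',(150,205,160,195)),('R',(212,268,155,200))):
    k=mask(T,(8,60,90),(25,255,255),r);c=blob(k);print(n,cv2.contourArea(c),cv2.minAreaRect(c),cv2.boxPoints(cv2.minAreaRect(c)).round(1).tolist())
E
```

```text
blue [[326.1, 220.5, 31.0], [314.8, 178.1, 46.0]] top@z [ 0.3871 -0.1878  0.01  ] tri (array([ 0.38865426, -0.18801043,  0.00641913]), np.float64(0.0027502130633470147))
yellow [[340.4, 217.9, 48.0], [319.0, 167.0, 47.0]] top@z [ 0.397  -0.2412  0.01  ] tri (array([ 0.39795362, -0.24172913,  0.00658917]), np.float64(0.0015326971580087712))
red [[332.6, 184.3, 41.0], [282.5, 139.1, 52.0]] top@z [ 0.5051 -0.1945  0.118 ] tri (array([ 0.50808023, -0.19660918,  0.10579801]), np.float64(0.002027583064970457))
[[286.704   158.87201]
 [355.43204 146.376  ]
 [367.17606 210.96802]
 [298.44803 223.46402]] [[ 0.6218 -0.0447  0.01  ]
 [ 0.6699 -0.3073  0.01  ]
 [ 0.4226 -0.3413  0.01  ]
 [ 0.3764 -0.0853  0.01  ]] [0.26698705 0.24965615 0.26015867]
L 362.5 ((173.57606506347656, 175.44219970703125), (36.3904914855957, 12.160188674926758), 7.765166282653809) [[154.6999969482422, 179.0], [156.39999389648438, 167.0], [192.39999389648438, 171.89999389648438], [190.8000030517578, 183.89999389648438]]
R 413.0 ((240.2224578857422, 175.82528686523438), (10.560173988342285, 45.253265380859375), 65.0952377319336) [[217.5, 180.60000610351562], [258.5, 161.5], [263.0, 171.10000610351562], [221.89999389648438, 190.10000610351562]]
```

View pics/crop1.png

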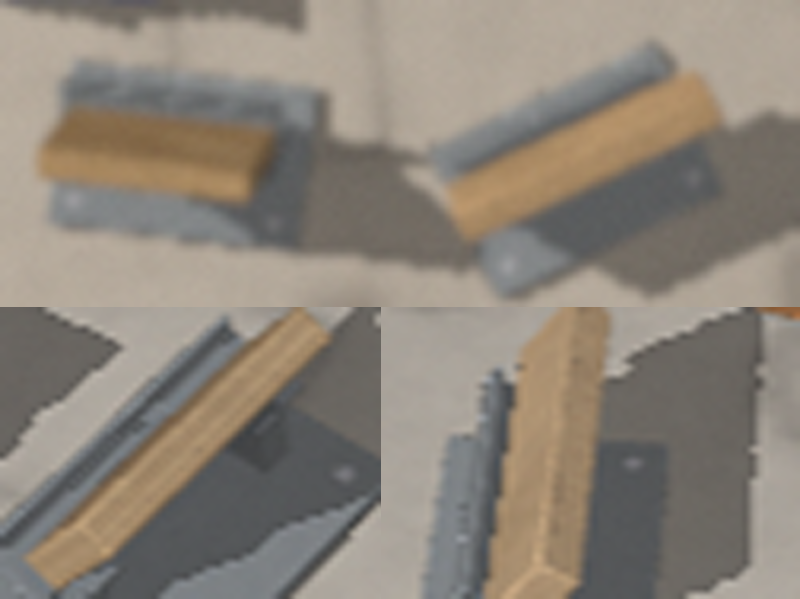

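The crop confirms it. Left leaning board: lower edge from (156,180) to (189,183) in full-resolution top pixels, about 33 px or 115 mm, shorter than its rest, so plywood. Right leaning board: (223,189) to (262,171), about 43 px or 155 mm, overhanging its rest, so pine. The black, white and pink boards lie flat, so they aren't candidates.

```bash
cat >> h.py <<'E'
def goal(pos,R,obs=None):
    """shift in tool axes (mm) and rotvec (rad) from the measured pose"""
    from cell import sensors
    o=obs or sensors.get_obs();R0=Ro.from_euler('xyz',o['tool_rot'],degrees=True)
    return (R0.inv().apply(np.array(pos)-o['tool_pos'])*1000).round(1),(R0.inv()*R).as_rotvec().round(3)
def tool(yaxis_deg,lean=0,leandir=0):
    """tool with closing axis at heading yaxis_deg, pointing down, tipped so z gains a part along yaxis (deg)"""
    a=np.radians(yaxis_deg);y=np.array([np.cos(a),np.sin(a),0]);z=np.array([0,0,-1.]);l=np.radians(lean)
    zz=z*np.cos(l)+y*np.sin(l);yy=y*np.cos(l)-z*np.sin(l);return Ro.from_matrix(np.stack([np.cross(yy,zz),yy,zz],1))
E
python3 - <<'E'
from h import *
T=load('top0');S=load('scene0')
# bar: bright grey pixels, low saturation near line
h=cv2.cvtColor(T['image'],cv2.COLOR_RGB2HSV)
for u in list(range(297,303))+list(range(361,366)):
    print(u,[int(T['image'][v,u].mean()) for v in range(174,198)])
pl=[((156.3,179.8),(151.5,292.1)),((188.6,183.3),(187,257.4))]
for a,b in pl: print('ply edge end',onz(T,*a,.093).round(4),tri(T,a,S,b))
for a,b in [((223.1,189.5),(221.3,231.3)),((262.5,171.1),None)]: print('pine',onz(T,*a,.077).round(4),tri(T,a,S,b) if b else '')
print(goal([.505,-.195,.23],tool(10.3)))
E
```

```text
297 [103, 101, 104, 111, 114, 110, 106, 103, 102, 99, 93, 86, 85, 86, 92, 125, 167, 187, 177, 141, 96, 62, 40, 42]
298 [101, 103, 114, 133, 138, 131, 122, 120, 122, 118, 109, 102, 100, 100, 111, 138, 172, 186, 178, 136, 86, 60, 57, 56]
299 [106, 104, 123, 153, 158, 151, 145, 154, 164, 151, 131, 120, 108, 104, 122, 155, 177, 188, 175, 133, 87, 73, 70, 73]
300 [104, 103, 118, 143, 146, 141, 151, 174, 186, 171, 146, 135, 124, 106, 121, 160, 184, 185, 168, 128, 87, 76, 78, 80]
301 [103, 102, 108, 118, 118, 112, 113, 131, 143, 137, 130, 131, 128, 106, 116, 161, 185, 182, 158, 116, 81, 67, 71, 75]
302 [100, 101, 102, 107, 102, 86, 68, 63, 72, 78, 85, 96, 100, 86, 109, 162, 184, 179, 145, 96, 59, 52, 59, 65]
361 [103, 103, 102, 101, 123, 164, 185, 179, 145, 100, 58, 34, 33, 44, 60, 65, 63, 62, 57, 44, 41, 61, 75, 81]
362 [105, 104, 103, 109, 132, 167, 184, 177, 144, 103, 73, 53, 44, 61, 73, 75, 74, 68, 57, 43, 42, 64, 75, 81]
363 [116, 108, 106, 117, 143, 171, 185, 176, 141, 106, 89, 73, 68, 79, 82, 88, 87, 79, 69, 48, 54, 73, 82, 84]
364 [133, 126, 123, 131, 157, 179, 187, 174, 136, 106, 94, 89, 84, 89, 91, 91, 90, 89, 79, 67, 68, 83, 92, 87]
365 [152, 149, 146, 147, 166, 181, 183, 169, 131, 103, 95, 93, 90, 89, 91, 93, 92, 92, 87, 86, 85, 90, 89, 94]
ply edge end [0.527 0.426 0.093] (array([0.52986151, 0.42805368, 0.09023849]), np.float64(0.0051828975343223))
ply edge end [0.5141 0.3105 0.093 ] (array([0.51481431, 0.31068954, 0.09393794]), np.float64(0.0019180236914343252))
pine [0.494  0.1892 0.077 ] (array([0.49414688, 0.18917879, 0.07816799]), np.float64(0.0006250918312876218))
pine [0.5609 0.0479 0.077 ] 
(array([ 401.5, -286.4,   -0. ]), array([-2.000e-03, -1.000e-03, -1.384e+00]))
```

>>> {"op": "drive_tool", "data": {
  "moves": [
    {"x": 400,"y": -286,"z": 0,"rz": -1.385,"fingers": -1},
    {"x": 400,"y": -286,"z": 0,"rz": -1.385,"fingers": -1},
    {"x": 400,"y": -286,"z": 0,"rz": -1.385,"fingers": -1},
    {"x": 400,"y": -286,"z": 0,"rz": -1.385,"fingers": -1},
    {"x": 400,"y": -286,"z": 0,"rz": -1.385,"fingers": -1},
    {"x": 400,"y": -286,"z": 0,"rz": -1.385,"fingers": -1},
    {"x": 400,"y": -286,"z": 0,"rz": -1.385,"fingers": -1},
    {"x": 400,"y": -286,"z": 0,"rz": -1.385,"fingers": -1},
    {"x": 400,"y": -286,"z": 0,"rz": -1.385,"fingers": -1},
    {"x": 400,"y": -286,"z": 0,"rz": -1.385,"fingers": -1},
    {"x": 400,"y": -286,"z": 0,"rz": -1.385,"fingers": -1},
    {"x": 400,"y": -286,"z": 0,"rz": -1.385,"fingers": -1},
    {"x": 400,"y": -286,"z": 0,"rz": -1.385,"fingers": -1}
  ],
  "force": 20
}}

```text
invalid input at $.moves[0]: expected keys x, y, z, rx, ry, rz, fingers
```

```bash
python3 - <<'E'
from h import *
from cell import vision,sensors
c=vision.read_camera('wrist');np.savez('pics/w1.npz',**c);o=sensors.get_obs();print(o['tool_pos'],o['tool_rot'],o['qpos'])
print(c['fx'],c['cx'],c['cy'],c['R'].round(3).tolist(),(-c['R'].T@c['t']).round(4))
cv2.imwrite('pics/w1.png',cv2.resize(c['image'][:,:,::-1],(800,600),interpolation=cv2.INTER_CUBIC))
E
```

```text
[ 0.23293665 -0.6064161   0.22972705] [-1.79919765e+02  5.79855809e-03  2.10186409e+01] [69.79047745 18.42887144 -4.0154441  83.15777027  1.29588908 78.53885384
 -3.26034973]
297.3186396354542 254.57449164693594 194.47248146844683 [[0.359, -0.933, -0.001], [-0.894, -0.344, 0.287], [-0.268, -0.102, -0.958]] [ 0.3076 -0.5776  0.3809]
```

View pics/w1.png

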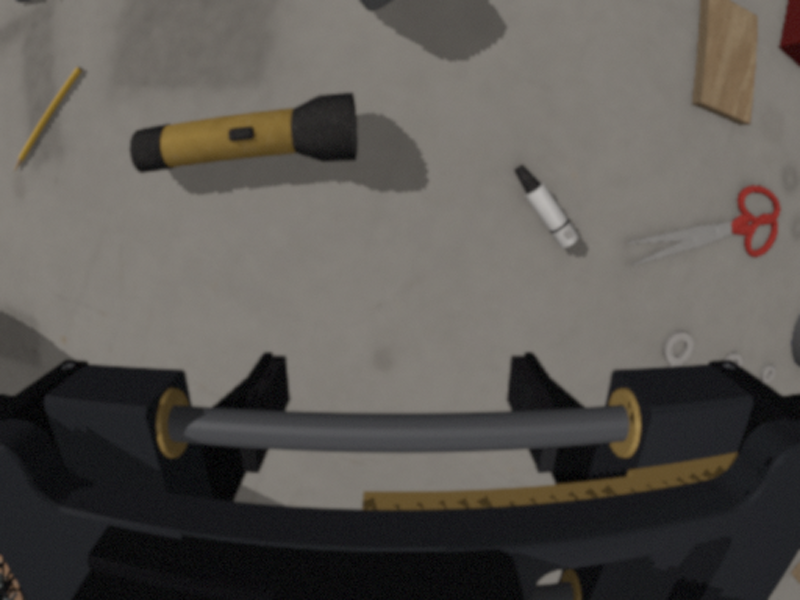

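The move was refused because every row needs all the keys. This wrist view from the start pose shows only bench tools (flashlight at (240,135)) and the open fingers at (260,400) and (540,400). Re-sending with full keys.

>>> {"op": "drive_tool", "data": {
  "moves": [
    {"x": 400,"y": -286,"z": 0,"rx": 0,"ry": 0,"rz": -1.385,"fingers": -1},
    {"x": 400,"y": -286,"z": 0,"rx": 0,"ry": 0,"rz": -1.385,"fingers": -1},
    {"x": 400,"y": -286,"z": 0,"rx": 0,"ry": 0,"rz": -1.385,"fingers": -1},
    {"x": 400,"y": -286,"z": 0,"rx": 0,"ry": 0,"rz": -1.385,"fingers": -1},
    {"x": 400,"y": -286,"z": 0,"rx": 0,"ry": 0,"rz": -1.385,"fingers": -1},
    {"x": 400,"y": -286,"z": 0,"rx": 0,"ry": 0,"rz": -1.385,"fingers": -1},
    {"x": 400,"y": -286,"z": 0,"rx": 0,"ry": 0,"rz": -1.385,"fingers": -1},
    {"x": 400,"y": -286,"z": 0,"rx": 0,"ry": 0,"rz": -1.385,"fingers": -1},
    {"x": 400,"y": -286,"z": 0,"rx": 0,"ry": 0,"rz": -1.385,"fingers": -1},
    {"x": 400,"y": -286,"z": 0,"rx": 0,"ry": 0,"rz": -1.385,"fingers": -1},
    {"x": 400,"y": -286,"z": 0,"rx": 0,"ry": 0,"rz": -1.385,"fingers": -1},
    {"x": 400,"y": -286,"z": 0,"rx": 0,"ry": 0,"rz": -1.385,"fingers": -1}
  ],
  "force": 20
}}

```text
time_s: 1.65
tool_pos: [0.5033, -0.1977, 0.2305]
tool_rot: [-180.0, 0.0, 100.2]
force: [-0.3, 0.3, -0.2]
grip_width: 0.0872
grasp_force: 0.0
```

```bash
cat > snap.py <<'E'
import sys
from h import *
from cell import vision,sensors
c=vision.read_camera(sys.argv[1]);np.savez(f'pics/{sys.argv[2]}.npz',**c);o=sensors.get_obs()
print(o['tool_pos'].round(4),np.round(o['tool_rot'],2),np.round(o['qpos'],1),o['time_s'])
cv2.imwrite(f'pics/{sys.argv[2]}.png',cv2.resize(c['image'][:,:,::-1],(800,600),interpolation=cv2.INTER_CUBIC))
E
python3 snap.py wrist w2
```

```text
[ 0.5034 -0.1975  0.2305] [-1.7999e+02  1.0000e-02  1.0025e+02] [ 46.5   6.8 -30.   97.9   3.5  76.2  26. ] 1.7
```

View pics/w2.png

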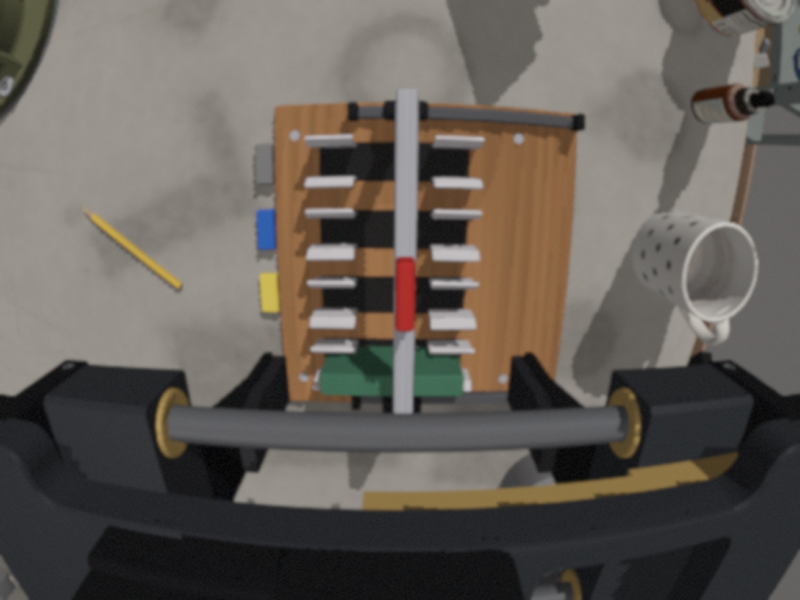

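Wrist view (800x600): red tab at (405,293), bar upright at column 405. The tabs are grey (263,163), blue (266,229) and yellow (269,293). Fins sit in pairs at columns ~330 and ~457, and the green board is at the bottom (390,370).

```bash
cat >> h.py <<'E'
def fray(c,u,v):
    x=np.array([u-c['cx'],v-c['cy']]);r=np.linalg.norm(x);t=r/c['fx'];d=np.array([*(x/r*np.sin(t)),np.cos(t)])
    return -c['R'].T@c['t'],c['R'].T@d
def fonz(c,u,v,z):
    o,d=fray(c,u,v);return o+d*(z-o[2])/d[2]
E
python3 - <<'E'
from h import *
c=load('w2');s=1/1.5625
f=lambda u,v,z:fonz(c,(u+.5)*s-.5,(v+.5)*s-.5,z)
def pr(n,p):print(n,p.round(4))
pr('tab top',f(405,293,.118))
b0,b1=f(406,92,.094),f(403,408,.094);pr('bar',b0);pr('bar',b1);d=b0-b1;print(np.degrees(np.arctan2(-d[0],d[1])),np.linalg.norm(d))
# lip top corners: left pieces outer x, right pieces outer x at z .042 (rows of lip)
L=np.array([f(u,v,.042) for u,v in[(304,140),(304,182),(305,213),(306,252),(307,283),(309,319),(312,347)]])
Rr=np.array([f(u,v,.042) for u,v in[(484,142),(483,183),(482,214),(480,254),(478,284),(476,320),(475,347)]])
print(((L+Rr)/2).round(4).tolist());D=Rr-L;print(np.degrees(np.arctan2(D[:,1],D[:,0])).round(1),np.linalg.norm(D,axis=1).round(4))
# floor pads / base corners
for n,u,v in[('c1',276,106),('c2',579,127),('c3',290,402),('c4',557,388)]:pr(n,f(u,v,.01))
for n,u,v in[('grey',263,163),('blue',266,229),('yellow',269,293)]:pr(n,f(u,v,.01))
E
```

```text
tab top [ 0.507  -0.1898  0.118 ]
bar [ 0.4864 -0.0713  0.094 ]
bar [ 0.5225 -0.2791  0.094 ]
9.877061396869495 0.21092699249995664
[[0.4833, -0.0985, 0.042], [0.4884, -0.1289, 0.042], [0.4925, -0.1516, 0.042], [0.4974, -0.181, 0.042], [0.5011, -0.2044, 0.042], [0.5062, -0.2329, 0.042], [0.511, -0.2555, 0.042]]
[ 9.5  9.8  9.8  9.5  9.9  9.9 10.3] [0.1308 0.1311 0.1308 0.1307 0.1304 0.1303 0.1298]
c1 [ 0.3843 -0.0835  0.01  ]
c2 [ 0.6297 -0.0527  0.01  ]
c3 [ 0.4285 -0.34    0.01  ]
c4 [ 0.6706 -0.2833  0.01  ]
grey [ 0.3812 -0.1312  0.01  ]
blue [ 0.3913 -0.1849  0.01  ]
yellow [ 0.4001 -0.239   0.01  ]
```

>>> {"op": "drive_tool", "data": {
  "moves": [
    {"x": 5,"y": 3,"z": 60,"rx": 0,"ry": 0,"rz": 0.008,"fingers": -1},
    {"x": 5,"y": 3,"z": 105,"rx": 0,"ry": 0,"rz": 0.008,"fingers": -1},
    {"x": 5,"y": 3,"z": 124,"rx": 0,"ry": 0,"rz": 0.008,"fingers": -1},
    {"x": 5,"y": 3,"z": 124,"rx": 0,"ry": 0,"rz": 0.008,"fingers": -1},
    {"x": 5,"y": 3,"z": 124,"rx": 0,"ry": 0,"rz": 0.008,"fingers": 0.8},
    {"x": 5,"y": 3,"z": 124,"rx": 0,"ry": 0,"rz": 0.008,"fingers": 1},
    {"x": 5,"y": 3,"z": 124,"rx": 0,"ry": 0,"rz": 0.008,"fingers": 1},
    {"x": 5,"y": 3,"z": 124,"rx": 0,"ry": 0,"rz": 0.008,"fingers": 1},
    {"x": 5,"y": 3,"z": 124,"rx": 0,"ry": 0,"rz": 0.008,"fingers": 1},
    {"x": 5,"y": 3,"z": 124,"rx": 0,"ry": 0,"rz": 0.008,"fingers": 1},
    {"x": 5,"y": 3,"z": 124,"rx": 0,"ry": 0,"rz": 0.008,"fingers": 1}
  ],
  "force": 20
}}

```text
time_s: 3.08
tool_pos: [0.5059, -0.1909, 0.1065]
tool_rot: [-180.0, 0.0, 99.9]
force: [1.2, -0.3, -0.5]
grip_width: 0.0252
grasp_force: 0.0
```

>>> {"op": "drive_tool", "data": {
  "moves": [
    {"x": 0,"y": 0,"z": 0,"rx": 0,"ry": 0,"rz": 0,"fingers": 1},
    {"x": 0,"y": 0,"z": 0,"rx": 0,"ry": 0,"rz": 0,"fingers": 1},
    {"x": 0,"y": 0,"z": 0,"rx": 0,"ry": 0,"rz": 0,"fingers": 1},
    {"x": 0,"y": 0,"z": 0,"rx": 0,"ry": 0,"rz": 0,"fingers": 1},
    {"x": 0,"y": 25,"z": 0,"rx": 0,"ry": 0,"rz": 0,"fingers": 1},
    {"x": 0,"y": 50,"z": 0,"rx": 0,"ry": 0,"rz": 0,"fingers": 1},
    {"x": 0,"y": 75,"z": 0,"rx": 0,"ry": 0,"rz": 0,"fingers": 1},
    {"x": 0,"y": 95,"z": 0,"rx": 0,"ry": 0,"rz": 0,"fingers": 1},
    {"x": 0,"y": 100,"z": 0,"rx": 0,"ry": 0,"rz": 0,"fingers": 1},
    {"x": 0,"y": 100,"z": 0,"rx": 0,"ry": 0,"rz": 0,"fingers": 1}
  ],
  "force": 20
}}

```text
time_s: 4.32
tool_pos: [0.6048, -0.1741, 0.1065]
tool_rot: [179.9, 0.0, 99.9]
force: [2.3, -1.2, -0.4]
grip_width: 0.0118
grasp_force: 20.0
```

>>> {"op": "drive_tool", "data": {
  "moves": [
    {"x": 0,"y": 4,"z": 0,"rx": 0,"ry": 0,"rz": 0,"fingers": 1},
    {"x": 0,"y": 7,"z": 0,"rx": 0,"ry": 0,"rz": 0,"fingers": 1},
    {"x": 0,"y": 7,"z": 0,"rx": 0,"ry": 0,"rz": 0,"fingers": 1}
  ],
  "force": 20
}}

```text
time_s: 4.7
tool_pos: [0.6112, -0.173, 0.1065]
tool_rot: [-180.0, 0.0, 99.9]
force: [-0.5, -2.3, 0.7]
grip_width: 0.0117
grasp_force: 20.0
```

>>> {"op": "drive_tool", "data": {
  "moves": [
    {"x": 0,"y": 3,"z": 0,"rx": 0,"ry": 0,"rz": 0,"fingers": 1},
    {"x": 0,"y": 6,"z": 0,"rx": 0,"ry": 0,"rz": 0,"fingers": 1},
    {"x": 0,"y": 6,"z": 0,"rx": 0,"ry": 0,"rz": 0,"fingers": 1}
  ],
  "force": 20
}}

```text
time_s: 5.08
tool_pos: [0.6115, -0.173, 0.1064]
tool_rot: [-179.3, -0.0, 99.8]
force: [-16.2, -2.7, 11.8]
grip_width: 0.012
grasp_force: 20.0
```

>>> {"op": "drive_tool", "data": {
  "moves": [
    {"x": 0,"y": 3,"z": 0,"rx": 0,"ry": 0,"rz": 0,"fingers": 1},
    {"x": 0,"y": 5,"z": 0,"rx": 0,"ry": 0,"rz": 0,"fingers": 1},
    {"x": 0,"y": 5,"z": 0,"rx": 0,"ry": 0,"rz": 0,"fingers": 1}
  ],
  "force": 20
}}

```text
time_s: 5.45
tool_pos: [0.6116, -0.173, 0.1062]
tool_rot: [-178.6, -0.1, 99.8]
force: [-29.1, -2.0, 20.0]
grip_width: 0.0123
grasp_force: 20.0
```

The back stop is at tab x ≈ 0.6115, which puts the slots' middle near (0.498, -0.194), in line with the camera estimate. Release and rise.

>>> {"op": "drive_tool", "data": {
  "moves": [
    {"x": 0,"y": -11,"z": 0,"rx": 0,"ry": 0,"rz": 0,"fingers": 1},
    {"x": 0,"y": -11,"z": 0,"rx": 0,"ry": 0,"rz": 0,"fingers": -0.3},
    {"x": 0,"y": -11,"z": 0,"rx": 0,"ry": 0,"rz": 0,"fingers": -0.3},
    {"x": 0,"y": -11,"z": 0,"rx": 0,"ry": 0,"rz": 0,"fingers": -0.3},
    {"x": 0,"y": -11,"z": -50,"rx": 0,"ry": 0,"rz": 0,"fingers": -0.3},
    {"x": 0,"y": -11,"z": -110,"rx": 0,"ry": 0,"rz": 0,"fingers": -0.3},
    {"x": 0,"y": -11,"z": -150,"rx": 0,"ry": 0,"rz": 0,"fingers": -0.3},
    {"x": 0,"y": -11,"z": -150,"rx": 0,"ry": 0,"rz": 0,"fingers": -0.3}
  ]
}}

```text
time_s: 6.45
tool_pos: [0.6139, -0.172, 0.261]
tool_rot: [179.6, 0.2, 100.0]
force: [0.3, 0.1, -0.7]
grip_width: 0.0564
grasp_force: 0.0
```

```bash
python3 snap.py top top1; python3 - <<'E'
from h import *
T=load('top1');r=(280,380,140,235)
k=mask(T,(0,170,90),(4,255,255),r)|mask(T,(175,170,90),(180,255,255),r);M=cv2.moments(k,True);print('red',M['m00'],M['m00'] and onz(T,M['m10']/M['m00'],M['m01']/M['m00'],.112))
xr=np.array([np.cos(np.radians(-7)),np.sin(np.radians(-7)),0]);zu=np.array([0,0,1.])
d=.574*xr-.819*zu;n=.819*xr+.574*zu
E=np.array([.5215,.3688,.0932])+.009*n; print('edge',E)
R=tool(-7,35)
for dep in(-.075,.023): print(dep,(E+dep*d).round(4),goal(E+dep*d,R))
E
```

```text
[ 0.6126 -0.172   0.2582] [1.7981e+02 8.0000e-02 9.9950e+01] [ 37.7  18.5 -31.2  82.2   9.6  81.7  16.5] 6.5
red 21.0 [ 0.60713576 -0.17314973  0.112     ]
edge [0.52881606 0.3679017  0.098366  ]
-0.075 [0.4861 0.3731 0.1598] (array([559. , -30.7,  97.6]), array([-0.603, -0.09 ,  0.287]))
0.023 [0.5419 0.3663 0.0795] (array([542.7,  22.9, 178. ]), array([-0.603, -0.09 ,  0.287]))
```

>>> {"op": "drive_tool", "data": {
  "moves": [
    {"x": 280,"y": -20,"z": 20,"rx": -0.3,"ry": -0.045,"rz": 0.143,"fingers": -0.3},
    {"x": 280,"y": -20,"z": 20,"rx": -0.3,"ry": -0.045,"rz": 0.143,"fingers": -0.3},
    {"x": 280,"y": -20,"z": 20,"rx": -0.3,"ry": -0.045,"rz": 0.143,"fingers": -0.3},
    {"x": 280,"y": -20,"z": 20,"rx": -0.3,"ry": -0.045,"rz": 0.143,"fingers": -0.3},
    {"x": 280,"y": -20,"z": 20,"rx": -0.3,"ry": -0.045,"rz": 0.143,"fingers": -0.3},
    {"x": 559,"y": -31,"z": 60,"rx": -0.603,"ry": -0.09,"rz": 0.287,"fingers": -0.3},
    {"x": 559,"y": -31,"z": 60,"rx": -0.603,"ry": -0.09,"rz": 0.287,"fingers": -0.3},
    {"x": 559,"y": -31,"z": 60,"rx": -0.603,"ry": -0.09,"rz": 0.287,"fingers": -0.3},
    {"x": 559,"y": -31,"z": 60,"rx": -0.603,"ry": -0.09,"rz": 0.287,"fingers": -0.3},
    {"x": 559,"y": -31,"z": 60,"rx": -0.603,"ry": -0.09,"rz": 0.287,"fingers": -0.3},
    {"x": 559,"y": -31,"z": 98,"rx": -0.603,"ry": -0.09,"rz": 0.287,"fingers": -0.3},
    {"x": 559,"y": -31,"z": 98,"rx": -0.603,"ry": -0.09,"rz": 0.287,"fingers": -0.3},
    {"x": 559,"y": -31,"z": 98,"rx": -0.603,"ry": -0.09,"rz": 0.287,"fingers": -0.3}
  ]
}}

```text
time_s: 8.12
tool_pos: [0.4836, 0.3728, 0.157]
tool_rot: [145.4, 0.1, 83.0]
force: [0.3, 0.5, 0.1]
grip_width: 0.0567
grasp_force: 0.0
```

```bash
python3 snap.py wrist w3
```

```text
[0.485 0.372 0.159] [1.4513e+02 4.0000e-02 8.2900e+01] [  7.3  17.9 -72.3 113.3  58.7  62.4 -99.2] 8.175
```

View pics/w3.png

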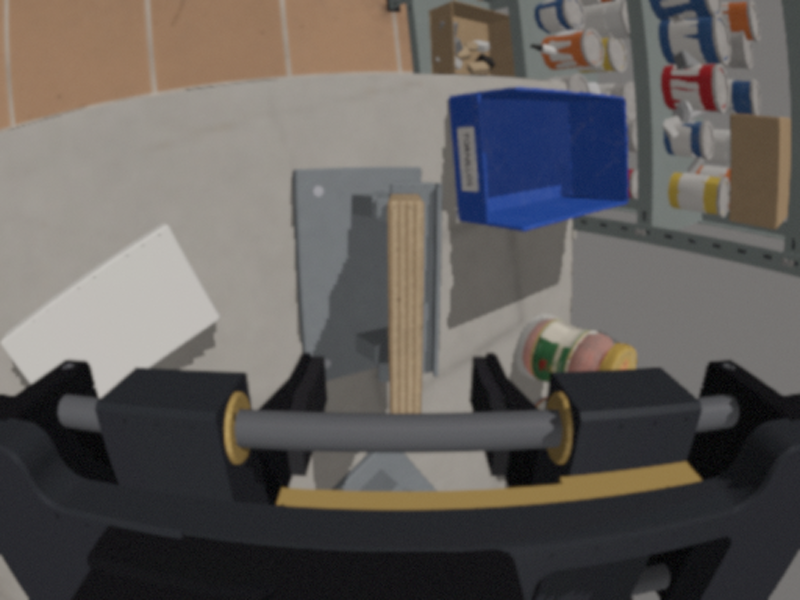

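The wrist view shows the plywood's striped top edge running straight up the image at column 405. Its far end is at row 195 and it sits between the fingers (columns 316 and 482). The bin and jar are well clear.

```bash
python3 - <<'E'
from h import *
from cell import sensors
c=load('w3');s=1/1.5625
f=lambda u,v,z:fonz(c,(u+.5)*s-.5,(v+.5)*s-.5,z)
o=sensors.get_obs();R0=Ro.from_euler('xyz',o['tool_rot'],degrees=True)
for u,v in((405,195),(405,410)):
    p=f(u,v,.0984);print(p.round(4),'in tool',(R0.inv().apply(p-o['tool_pos'])*1000).round(1))
print(goal([.5419,.3663,.0795],tool(-7,35)))
E
```

```text
[0.5348 0.4341 0.0984] in tool [67.8 -0.3 73.5]
[0.5215 0.319  0.0984] in tool [-48.1   0.5  74.2]
(array([ 1.4,  1.5, 97.9]), array([-0.002,  0.002, -0.001]))
```

>>> {"op": "drive_tool", "data": {
  "moves": [
    {"x": 5,"y": 1,"z": 40,"rx": 0,"ry": 0,"rz": 0,"fingers": -0.3},
    {"x": 5,"y": 1,"z": 75,"rx": 0,"ry": 0,"rz": 0,"fingers": -0.3},
    {"x": 5,"y": 1,"z": 98,"rx": 0,"ry": 0,"rz": 0,"fingers": -0.3},
    {"x": 5,"y": 1,"z": 98,"rx": 0,"ry": 0,"rz": 0,"fingers": -0.3},
    {"x": 5,"y": 1,"z": 98,"rx": 0,"ry": 0,"rz": 0,"fingers": 1},
    {"x": 5,"y": 1,"z": 98,"rx": 0,"ry": 0,"rz": 0,"fingers": 1},
    {"x": 5,"y": 1,"z": 98,"rx": 0,"ry": 0,"rz": 0,"fingers": 1},
    {"x": 5,"y": 1,"z": 98,"rx": 0,"ry": 0,"rz": 0,"fingers": 1},
    {"x": 5,"y": 1,"z": 98,"rx": 0,"ry": 0,"rz": 0,"fingers": 1},
    {"x": 5,"y": 1,"z": 98,"rx": 0,"ry": 0,"rz": 0,"fingers": 1},
    {"x": 5,"y": 1,"z": 98,"rx": 0,"ry": 0,"rz": 0,"fingers": 1},
    {"x": 5,"y": 1,"z": 98,"rx": 0,"ry": 0,"rz": 0,"fingers": 1}
  ],
  "force": 25
}}

```text
time_s: 9.68
tool_pos: [0.5423, 0.3709, 0.0794]
tool_rot: [145.1, -0.0, 82.9]
force: [-0.2, -0.9, 5.0]
grip_width: 0.018
grasp_force: 25.0
```

>>> {"op": "drive_tool", "data": {
  "moves": [
    {"x": 0,"y": 0,"z": -30,"rx": 0,"ry": 0,"rz": 0,"fingers": 1},
    {"x": 0,"y": 0,"z": -75,"rx": 0,"ry": 0,"rz": 0,"fingers": 1},
    {"x": 0,"y": 40,"z": -120,"rx": 0,"ry": 0,"rz": 0,"fingers": 1},
    {"x": 0,"y": 40,"z": -120,"rx": 0,"ry": 0,"rz": 0,"fingers": 1},
    {"x": 0,"y": 40,"z": -120,"rx": 0,"ry": 0,"rz": 0,"fingers": 1}
  ],
  "force": 25
}}

```text
time_s: 10.3
tool_pos: [0.5055, 0.3744, 0.1985]
tool_rot: [145.3, 0.1, 82.9]
force: [0.4, -0.3, -1.7]
grip_width: 0.0179
grasp_force: 25.0
```

```bash
python3 - <<'E'
from h import *
from cell import sensors
o=sensors.get_obs();print(o['tool_pos'],o['tool_rot'],o['qpos'].round(1),o['grip_width'])
print('mid',goal([.52,.1,.22],tool(-40)));print('hover',goal([.4938,-.1669,.19],tool(-80.2)))
E
```

```text
[0.50552114 0.37436778 0.1985185 ] [1.45305358e+02 6.28477385e-02 8.28846211e+01] [ 10.   16.6 -73.5 109.1  55.5  64.  -93.2] 0.017853027973058593
mid (array([-270.5,   51.8,   10.1]), array([ 0.589, -0.173,  0.556]))
hover (array([-538.5,   40.4,   39. ]), array([ 0.521, -0.385,  1.234]))
```

>>> {"op": "drive_tool", "data": {
  "moves": [
    {"x": -270,"y": 52,"z": 10,"rx": 0.589,"ry": -0.173,"rz": 0.556,"fingers": 1},
    {"x": -270,"y": 52,"z": 10,"rx": 0.589,"ry": -0.173,"rz": 0.556,"fingers": 1},
    {"x": -270,"y": 52,"z": 10,"rx": 0.589,"ry": -0.173,"rz": 0.556,"fingers": 1},
    {"x": -270,"y": 52,"z": 10,"rx": 0.589,"ry": -0.173,"rz": 0.556,"fingers": 1},
    {"x": -270,"y": 52,"z": 10,"rx": 0.589,"ry": -0.173,"rz": 0.556,"fingers": 1},
    {"x": -538,"y": 40,"z": 39,"rx": 0.521,"ry": -0.385,"rz": 1.234,"fingers": 1},
    {"x": -538,"y": 40,"z": 39,"rx": 0.521,"ry": -0.385,"rz": 1.234,"fingers": 1},
    {"x": -538,"y": 40,"z": 39,"rx": 0.521,"ry": -0.385,"rz": 1.234,"fingers": 1},
    {"x": -538,"y": 40,"z": 39,"rx": 0.521,"ry": -0.385,"rz": 1.234,"fingers": 1},
    {"x": -538,"y": 40,"z": 39,"rx": 0.521,"ry": -0.385,"rz": 1.234,"fingers": 1},
    {"x": -538,"y": 40,"z": 39,"rx": 0.521,"ry": -0.385,"rz": 1.234,"fingers": 1},
    {"x": -538,"y": 40,"z": 39,"rx": 0.521,"ry": -0.385,"rz": 1.234,"fingers": 1},
    {"x": -538,"y": 40,"z": 39,"rx": 0.521,"ry": -0.385,"rz": 1.234,"fingers": 1}
  ],
  "force": 25
}}

```text
time_s: 11.92
tool_pos: [0.4953, -0.1631, 0.1909]
tool_rot: [-180.0, -0.1, 10.1]
force: [0.7, 0.8, -1.0]
grip_width: 0.0176
grasp_force: 25.0
```

```bash
python3 snap.py wrist w4;  python3 - <<'E'
from h import *
print('hover',goal([.4938,-.1669,.19],tool(-80.2)))
E
```

```text
[ 0.4952 -0.1635  0.191 ] [-1.800e+02 -1.100e-01  1.008e+01] [ 69.4   9.9 -58.5 102.8   8.8  72.1 -71.4] 11.975
hover (array([-2. ,  3.1,  1. ]), array([-0.   , -0.002,  0.005]))
```

View pics/w4.png

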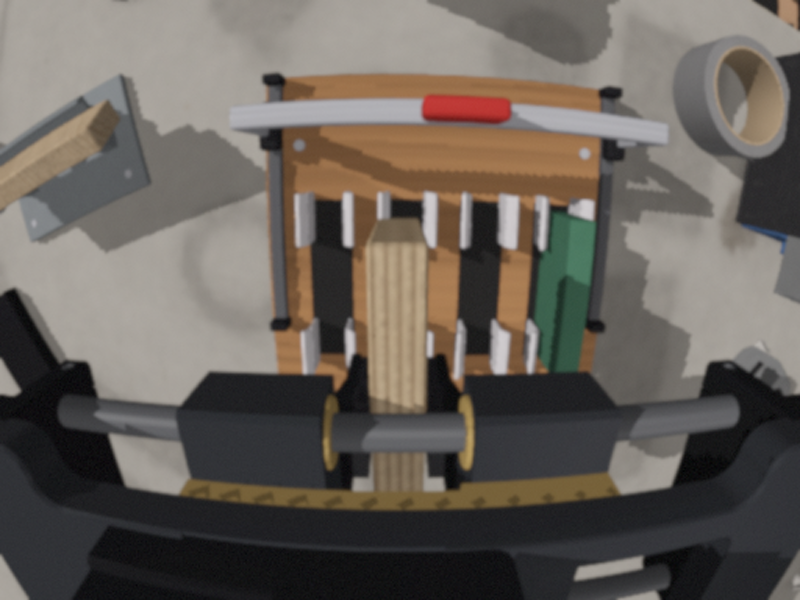

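The wrist view shows the plywood at columns 368-428, with its far top end at row ~240, hovering over the second slot from the left. That slot's far lips are at columns 384 and 431 (row ~220), and the green board is at (565,290).

```bash
python3 - <<'E'
from h import *
from cell import sensors
c=load('w4');s=1/1.5625
o=sensors.get_obs();R0=Ro.from_euler('xyz',o['tool_rot'],degrees=True)
def f(u,v,z):
    p=fonz(c,(u+.5)*s-.5,(v+.5)*s-.5,z);return p,(R0.inv().apply(p-o['tool_pos'])*1000).round(1)
print('far fin ends z.042')
for n,u in(('1L',299),('1R',347),('2L',384),('2R',432),('3L',466),('3R',512),('4L',543)):
    p,t=f(u,194,.042);print(n,p.round(4),t)
for n,u in(('1L',311),('1R',351),('2R',430),('3L',461),('3R',498),('4L',532)):
    p,t=f(u,320,.042);print('near',n,p.round(4),t)
zt=o['tool_pos'][2]+.023
for u,v in((367,242),(428,242),(370,400),(427,400)):print('board top',f(u,v,zt)[1])
# blue tab from the rack's wrist/tri average
E
```

```text
far fin ends z.042
1L [ 0.5479 -0.0877  0.042 ] [ 64.9 -65.3 149.1]
1R [ 0.5527 -0.119   0.042 ] [ 64.1 -33.7 149.1]
2L [ 0.5566 -0.1425  0.042 ] [ 63.9  -9.9 149.1]
2R [ 0.5622 -0.1729  0.042 ] [ 64.   21.  149.1]
3L [ 0.5664 -0.1945  0.042 ] [ 64.4  43.  149.1]
3R [ 0.5727 -0.2245  0.042 ] [ 65.4  73.7 149.1]
4L [ 0.5774 -0.2455  0.042 ] [ 66.3  95.1 149.1]
near 1L [ 0.4638 -0.1072  0.042 ] [-21.3 -60.9 148.9]
near 1R [ 0.4688 -0.1347  0.042 ] [-21.2 -33.  148.9]
near 2R [ 0.4784 -0.1878  0.042 ] [-21.1  21.  148.9]
near 3L [ 0.4821 -0.2089  0.042 ] [-21.2  42.4 148.9]
near 3R [ 0.4865 -0.2345  0.042 ] [-21.3  68.4 148.9]
near 4L [ 0.4907 -0.2589  0.042 ] [-21.4  93.2 148.9]
board top [ 59.7  -9.5 -22.9]
board top [ 59.7   7.5 -22.9]
board top [ 10.4  -9.6 -23. ]
board top [ 10.4   8.2 -23. ]
```

>>> {"op": "drive_tool", "data": {
  "moves": [
    {"x": -2,"y": 5,"z": 40,"rx": 0,"ry": 0,"rz": 0.005,"fingers": 1},
    {"x": -2,"y": 5,"z": 80,"rx": 0,"ry": 0,"rz": 0.005,"fingers": 1},
    {"x": -2,"y": 5,"z": 100,"rx": 0,"ry": 0,"rz": 0.005,"fingers": 1},
    {"x": -2,"y": 5,"z": 110,"rx": 0,"ry": 0,"rz": 0.005,"fingers": 1},
    {"x": -2,"y": 5,"z": 120,"rx": 0,"ry": 0,"rz": 0.005,"fingers": 1},
    {"x": -2,"y": 5,"z": 130,"rx": 0,"ry": 0,"rz": 0.005,"fingers": 1},
    {"x": -2,"y": 5,"z": 130,"rx": 0,"ry": 0,"rz": 0.005,"fingers": 1}
  ],
  "force": 25
}}

```text
time_s: 12.85
tool_pos: [0.4936, -0.1707, 0.0605]
tool_rot: [-180.0, -0.1, 9.6]
force: [0.2, -0.1, -1.0]
grip_width: 0.0176
grasp_force: 25.0
```

>>> {"op": "drive_tool", "data": {
  "moves": [
    {"x": 0,"y": 0,"z": 3,"rx": 0,"ry": 0,"rz": 0,"fingers": 1},
    {"x": 0,"y": 0,"z": 6,"rx": 0,"ry": 0,"rz": 0,"fingers": 1},
    {"x": 0,"y": 0,"z": 8,"rx": 0,"ry": 0,"rz": 0,"fingers": 1},
    {"x": 0,"y": 0,"z": 8,"rx": 0,"ry": 0,"rz": 0,"fingers": 1}
  ],
  "force": 25
}}

```text
time_s: 13.35
tool_pos: [0.4938, -0.1707, 0.0527]
tool_rot: [-180.0, -0.1, 9.6]
force: [-0.6, -0.1, -0.8]
grip_width: 0.018
grasp_force: 25.0
```

>>> {"op": "drive_tool", "data": {
  "moves": [
    {"x": 0,"y": 0,"z": 2,"rx": 0,"ry": 0,"rz": 0,"fingers": 1},
    {"x": 0,"y": 0,"z": 4,"rx": 0,"ry": 0,"rz": 0,"fingers": 1},
    {"x": 0,"y": 0,"z": 4,"rx": 0,"ry": 0,"rz": 0,"fingers": 1}
  ],
  "force": 25
}}

```text
time_s: 13.72
tool_pos: [0.4944, -0.1709, 0.0516]
tool_rot: [179.9, -0.0, 9.6]
force: [-8.5, 1.2, 21.5]
grip_width: 0.0177
grasp_force: 25.0
```

>>> {"op": "drive_tool", "data": {
  "moves": [
    {"x": 0,"y": 0,"z": -2,"rx": 0,"ry": 0,"rz": 0,"fingers": 1},
    {"x": 0,"y": 0,"z": -2,"rx": 0,"ry": 0,"rz": 0,"fingers": 0},
    {"x": 0,"y": 0,"z": -2,"rx": 0,"ry": 0,"rz": 0,"fingers": 0},
    {"x": 0,"y": 0,"z": -2,"rx": 0,"ry": 0,"rz": 0,"fingers": 0},
    {"x": 0,"y": 0,"z": -2,"rx": 0,"ry": 0,"rz": 0,"fingers": 0},
    {"x": 0,"y": 0,"z": -2,"rx": 0,"ry": 0,"rz": 0,"fingers": 0},
    {"x": 0,"y": 0,"z": -40,"rx": 0,"ry": 0,"rz": 0,"fingers": 0},
    {"x": 0,"y": 0,"z": -90,"rx": 0,"ry": 0,"rz": 0,"fingers": 0},
    {"x": 0,"y": 0,"z": -150,"rx": 0,"ry": 0,"rz": 0,"fingers": -0.3},
    {"x": 0,"y": 0,"z": -190,"rx": 0,"ry": 0,"rz": 0,"fingers": -0.3},
    {"x": 0,"y": 0,"z": -190,"rx": 0,"ry": 0,"rz": 0,"fingers": -0.3}
  ]
}}

```text
time_s: 15.1
tool_pos: [0.4956, -0.1712, 0.2422]
tool_rot: [179.7, -0.4, 9.6]
force: [0.8, 0.0, -0.4]
grip_width: 0.0556
grasp_force: 0.0
```

```bash
python3 snap.py wrist w5; python3 - <<'E'
from h import *
hd=np.degrees(np.arctan2(.1892-.0479,.494-.5609))-90; print('pine xr heading',hd)
xr=np.array([np.cos(np.radians(hd)),np.sin(np.radians(hd)),0]);zu=np.array([0,0,1.])
d=.574*xr-.819*zu;n=.819*xr+.574*zu
E=np.array([.52745,.11855,.0769])+.010*n; print('edge',E)
R=tool(hd,35)
for dep in(-.08,.021): print(dep,(E+dep*d).round(4),goal(E+dep*d,R))
E
```

```text
[ 0.4942 -0.171   0.2399] [179.88  -0.19   9.58] [ 71.9   7.4 -59.5  98.8   6.6  77.2 -69.2] 15.15
pine xr heading 25.33571669060011
edge [0.53485225 0.12205468 0.08264   ]
-0.08 [0.4933 0.1024 0.1482] (array([  44.4, -270. ,   91.3]), array([-0.42 ,  0.561, -1.78 ]))
0.021 [0.5457 0.1272 0.0654] (array([  99.9, -285.9,  174.2]), array([-0.42 ,  0.561, -1.78 ]))
```

View pics/w5.png

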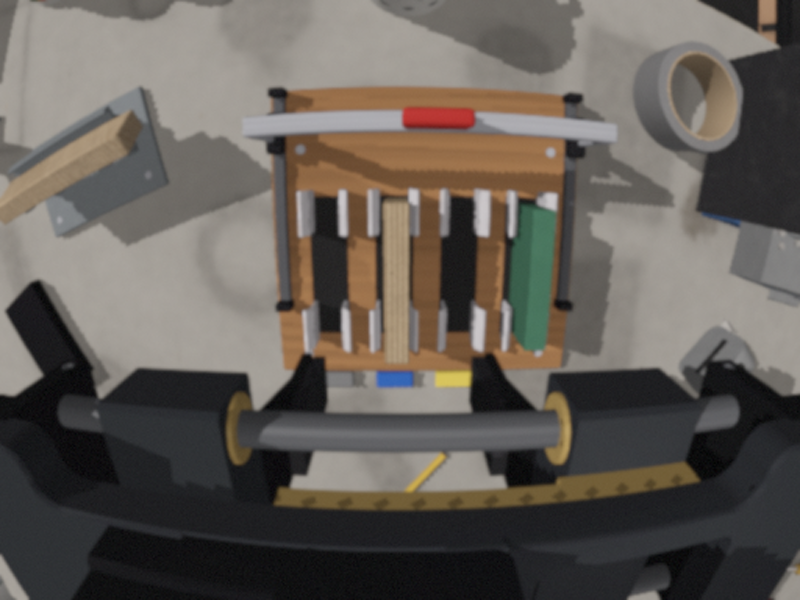

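The plywood stands in the blue slot (columns 385-410, rows 198-362), its near end directly behind the blue tab at (395,379). Now the pine.

>>> {"op": "drive_tool", "data": {
  "moves": [
    {"x": 44,"y": -150,"z": 0,"rx": -0.2,"ry": 0.27,"rz": -0.85,"fingers": -0.3},
    {"x": 44,"y": -150,"z": 0,"rx": -0.2,"ry": 0.27,"rz": -0.85,"fingers": -0.3},
    {"x": 44,"y": -150,"z": 0,"rx": -0.2,"ry": 0.27,"rz": -0.85,"fingers": -0.3},
    {"x": 44,"y": -150,"z": 0,"rx": -0.2,"ry": 0.27,"rz": -0.85,"fingers": -0.3},
    {"x": 44,"y": -150,"z": 0,"rx": -0.2,"ry": 0.27,"rz": -0.85,"fingers": -0.3},
    {"x": 44,"y": -270,"z": 40,"rx": -0.42,"ry": 0.561,"rz": -1.78,"fingers": -0.3},
    {"x": 44,"y": -270,"z": 40,"rx": -0.42,"ry": 0.561,"rz": -1.78,"fingers": -0.3},
    {"x": 44,"y": -270,"z": 40,"rx": -0.42,"ry": 0.561,"rz": -1.78,"fingers": -0.3},
    {"x": 44,"y": -270,"z": 40,"rx": -0.42,"ry": 0.561,"rz": -1.78,"fingers": -0.3},
    {"x": 44,"y": -270,"z": 40,"rx": -0.42,"ry": 0.561,"rz": -1.78,"fingers": -0.3},
    {"x": 44,"y": -270,"z": 91,"rx": -0.42,"ry": 0.561,"rz": -1.78,"fingers": -0.3},
    {"x": 44,"y": -270,"z": 91,"rx": -0.42,"ry": 0.561,"rz": -1.78,"fingers": -0.3},
    {"x": 44,"y": -270,"z": 91,"rx": -0.42,"ry": 0.561,"rz": -1.78,"fingers": -0.3},
    {"x": 44,"y": -270,"z": 91,"rx": -0.42,"ry": 0.561,"rz": -1.78,"fingers": -0.3}
  ]
}}

```text
time_s: 16.9
tool_pos: [0.4912, 0.102, 0.1447]
tool_rot: [145.3, -0.3, 115.2]
force: [-0.4, -0.7, 0.4]
grip_width: 0.0569
grasp_force: 0.0
```

```bash
python3 snap.py wrist w6
```

```text
[0.4917 0.1024 0.1456] [145.28  -0.32 115.15] [  2.5 -17.2  -8.7 136.8 -27.6  29.7  38.9] 16.95
```

View pics/w6.png

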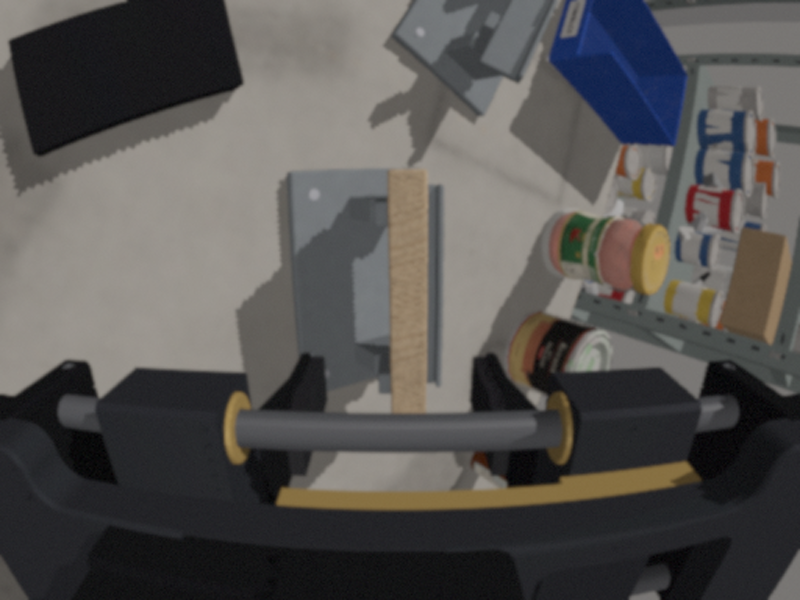

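The wrist view shows the pine's grained top edge at columns 390-427, with its far end at row 170, straight between the fingers. The rest's lip is on the right at column 435.

```bash
python3 - <<'E'
from h import *
from cell import sensors
c=load('w6');s=1/1.5625
o=sensors.get_obs();R0=Ro.from_euler('xyz',o['tool_rot'],degrees=True)
for u,v in((408,170),(408,410)):
    p=fonz(c,(u+.5)*s-.5,(v+.5)*s-.5,.0826);print(p.round(4),'in tool',(R0.inv().apply(p-o['tool_pos'])*1000).round(1))
print(goal([.5457,.1272,.0654],tool(25.3,35)))
E
```

```text
[0.5014 0.1941 0.0826] in tool [78.5  3.1 79.3]
[0.5575 0.0758 0.0826] in tool [-52.4   3.9  79. ]
(array([-0.9,  3.1, 99.8]), array([-0.005, -0.003, -0.005]))
```

>>> {"op": "drive_tool", "data": {
  "moves": [
    {"x": -1,"y": 3,"z": 40,"rx": 0,"ry": 0,"rz": 0,"fingers": -0.3},
    {"x": -1,"y": 3,"z": 75,"rx": 0,"ry": 0,"rz": 0,"fingers": -0.3},
    {"x": -1,"y": 3,"z": 100,"rx": 0,"ry": 0,"rz": 0,"fingers": -0.3},
    {"x": -1,"y": 3,"z": 100,"rx": 0,"ry": 0,"rz": 0,"fingers": -0.3},
    {"x": -1,"y": 3,"z": 100,"rx": 0,"ry": 0,"rz": 0,"fingers": 1},
    {"x": -1,"y": 3,"z": 100,"rx": 0,"ry": 0,"rz": 0,"fingers": 1},
    {"x": -1,"y": 3,"z": 100,"rx": 0,"ry": 0,"rz": 0,"fingers": 1},
    {"x": -1,"y": 3,"z": 100,"rx": 0,"ry": 0,"rz": 0,"fingers": 1},
    {"x": -1,"y": 3,"z": 100,"rx": 0,"ry": 0,"rz": 0,"fingers": 1},
    {"x": -1,"y": 3,"z": 100,"rx": 0,"ry": 0,"rz": 0,"fingers": 1},
    {"x": -1,"y": 3,"z": 100,"rx": 0,"ry": 0,"rz": 0,"fingers": 1}
  ],
  "force": 25
}}

```text
time_s: 18.32
tool_pos: [0.5471, 0.1276, 0.0674]
tool_rot: [145.1, -0.2, 115.3]
force: [-5.6, -2.2, 6.2]
grip_width: 0.02
grasp_force: 25.0
```

>>> {"op": "drive_tool", "data": {
  "moves": [
    {"x": 0,"y": 0,"z": -20,"rx": 0,"ry": 0,"rz": 0,"fingers": 1},
    {"x": 0,"y": 30,"z": -60,"rx": 0,"ry": 0,"rz": 0,"fingers": 1},
    {"x": 0,"y": 70,"z": -110,"rx": 0,"ry": 0,"rz": 0,"fingers": 1},
    {"x": 0,"y": 80,"z": -125,"rx": 0,"ry": 0,"rz": 0,"fingers": 1},
    {"x": 0,"y": 80,"z": -125,"rx": 0,"ry": 0,"rz": 0,"fingers": 1}
  ],
  "force": 25
}}

```text
time_s: 18.95
tool_pos: [0.543, 0.1248, 0.2176]
tool_rot: [144.9, -0.1, 115.3]
force: [-0.7, 0.4, -1.6]
grip_width: 0.0199
grasp_force: 25.0
```

```bash
python3 - <<'E'
from h import *
from cell import sensors
o=sensors.get_obs();print(o['tool_pos'],o['tool_rot'],o['qpos'].round(1),o['grip_width'])
print('mid',goal([.52,0,.23],tool(-27)));print('hover',goal([.5036,-.2232,.19],tool(-80.3)))
E
```

```text
[0.54298843 0.12483339 0.21757049] [ 1.44888464e+02 -1.06180744e-01  1.15331826e+02] [  1.5 -14.7  -9.9 126.2 -20.7  35.9  29.8] 0.01986088672345437
mid (array([-103. ,  -53.4,  -53. ]), array([ 0.568, -0.281,  0.883]))
hover (array([-297.8, -166.5,  -84. ]), array([ 0.425, -0.564,  1.778]))
```

>>> {"op": "drive_tool", "data": {
  "moves": [
    {"x": -103,"y": -53,"z": -53,"rx": 0.568,"ry": -0.281,"rz": 0.883,"fingers": 1},
    {"x": -103,"y": -53,"z": -53,"rx": 0.568,"ry": -0.281,"rz": 0.883,"fingers": 1},
    {"x": -103,"y": -53,"z": -53,"rx": 0.568,"ry": -0.281,"rz": 0.883,"fingers": 1},
    {"x": -103,"y": -53,"z": -53,"rx": 0.568,"ry": -0.281,"rz": 0.883,"fingers": 1},
    {"x": -103,"y": -53,"z": -53,"rx": 0.568,"ry": -0.281,"rz": 0.883,"fingers": 1},
    {"x": -103,"y": -53,"z": -53,"rx": 0.568,"ry": -0.281,"rz": 0.883,"fingers": 1},
    {"x": -298,"y": -166,"z": -84,"rx": 0.425,"ry": -0.564,"rz": 1.778,"fingers": 1},
    {"x": -298,"y": -166,"z": -84,"rx": 0.425,"ry": -0.564,"rz": 1.778,"fingers": 1},
    {"x": -298,"y": -166,"z": -84,"rx": 0.425,"ry": -0.564,"rz": 1.778,"fingers": 1},
    {"x": -298,"y": -166,"z": -84,"rx": 0.425,"ry": -0.564,"rz": 1.778,"fingers": 1},
    {"x": -298,"y": -166,"z": -84,"rx": 0.425,"ry": -0.564,"rz": 1.778,"fingers": 1},
    {"x": -298,"y": -166,"z": -84,"rx": 0.425,"ry": -0.564,"rz": 1.778,"fingers": 1},
    {"x": -298,"y": -166,"z": -84,"rx": 0.425,"ry": -0.564,"rz": 1.778,"fingers": 1},
    {"x": -298,"y": -166,"z": -84,"rx": 0.425,"ry": -0.564,"rz": 1.778,"fingers": 1},
    {"x": -298,"y": -166,"z": -84,"rx": 0.425,"ry": -0.564,"rz": 1.778,"fingers": 1}
  ],
  "force": 25
}}

```text
time_s: 20.82
tool_pos: [0.5032, -0.2229, 0.1884]
tool_rot: [-180.0, 0.2, 9.8]
force: [-0.4, -0.7, -1.3]
grip_width: 0.0195
grasp_force: 25.0
```

```bash
python3 snap.py wrist w7;  python3 - <<'E'
from h import *
print('hover',goal([.5036,-.2232,.19],tool(-80.3)))
E
```

```text
[ 0.5032 -0.223   0.1885] [-179.99    0.2     9.76] [ 23.8   8.   -3.  100.6   0.5  71.6 -59.6] 20.875
hover (array([ 0.4,  0.2, -1.5]), array([-0.   ,  0.003,  0.001]))
```

View pics/w7.png

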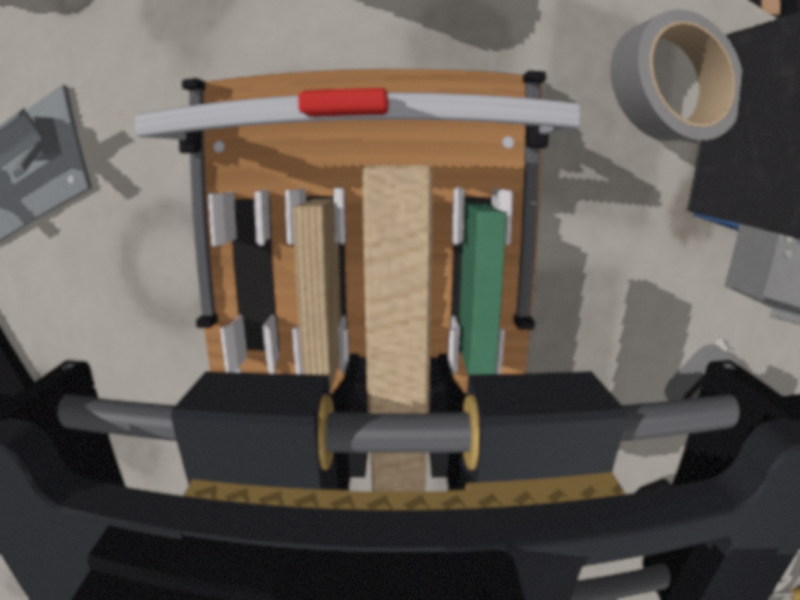

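The wrist view shows the pine at columns 364-431, centred between the neighbouring fins (columns 340 and 459, middle 399). The plywood is still upright at column 317 and the green board undisturbed at column 483. Lowering.

>>> {"op": "drive_tool", "data": {
  "moves": [
    {"x": 0,"y": 1,"z": 50,"rx": 0,"ry": 0,"rz": 0,"fingers": 1},
    {"x": 0,"y": 1,"z": 95,"rx": 0,"ry": 0,"rz": 0,"fingers": 1},
    {"x": 0,"y": 1,"z": 115,"rx": 0,"ry": 0,"rz": 0,"fingers": 1},
    {"x": 0,"y": 1,"z": 127,"rx": 0,"ry": 0,"rz": 0,"fingers": 1},
    {"x": 0,"y": 1,"z": 137,"rx": 0,"ry": 0,"rz": 0,"fingers": 1},
    {"x": 0,"y": 1,"z": 145,"rx": 0,"ry": 0,"rz": 0,"fingers": 1},
    {"x": 0,"y": 1,"z": 150,"rx": 0,"ry": 0,"rz": 0,"fingers": 1},
    {"x": 0,"y": 1,"z": 150,"rx": 0,"ry": 0,"rz": 0,"fingers": 1}
  ],
  "force": 25
}}

```text
time_s: 21.88
tool_pos: [0.5027, -0.2243, 0.0383]
tool_rot: [-180.0, 0.2, 9.7]
force: [0.4, -0.1, -0.0]
grip_width: 0.02
grasp_force: 25.0
```

>>> {"op": "drive_tool", "data": {
  "moves": [
    {"x": 0,"y": 0,"z": 2,"rx": 0,"ry": 0,"rz": 0,"fingers": 1},
    {"x": 0,"y": 0,"z": 4,"rx": 0,"ry": 0,"rz": 0,"fingers": 1},
    {"x": 0,"y": 0,"z": 4,"rx": 0,"ry": 0,"rz": 0,"fingers": 1}
  ],
  "force": 25
}}

```text
time_s: 22.25
tool_pos: [0.503, -0.2245, 0.0357]
tool_rot: [180.0, 0.2, 9.7]
force: [-2.8, 1.6, 6.1]
grip_width: 0.0196
grasp_force: 25.0
```

>>> {"op": "drive_tool", "data": {
  "moves": [
    {"x": 0,"y": 0,"z": 3,"rx": 0,"ry": 0,"rz": 0,"fingers": 0},
    {"x": 0,"y": 0,"z": 3,"rx": 0,"ry": 0,"rz": 0,"fingers": 0},
    {"x": 0,"y": 0,"z": 3,"rx": 0,"ry": 0,"rz": 0,"fingers": 0},
    {"x": 0,"y": 0,"z": 3,"rx": 0,"ry": 0,"rz": 0,"fingers": 0},
    {"x": 0,"y": 0,"z": 3,"rx": 0,"ry": 0,"rz": 0,"fingers": 0},
    {"x": 0,"y": 0,"z": -40,"rx": 0,"ry": 0,"rz": 0,"fingers": 0},
    {"x": 0,"y": 0,"z": -90,"rx": 0,"ry": 0,"rz": 0,"fingers": 0},
    {"x": 0,"y": 0,"z": -150,"rx": 0,"ry": 0,"rz": 0,"fingers": -0.3},
    {"x": 0,"y": 0,"z": -200,"rx": 0,"ry": 0,"rz": 0,"fingers": -0.3},
    {"x": 0,"y": 0,"z": -200,"rx": 0,"ry": 0,"rz": 0,"fingers": -0.3}
  ]
}}

```text
time_s: 23.5
tool_pos: [0.5059, -0.2253, 0.2396]
tool_rot: [179.7, -0.3, 9.7]
force: [0.5, -0.6, -0.3]
grip_width: 0.0557
grasp_force: 0.0
```

```bash
python3 snap.py wrist w8; python3 - <<'E'
from h import *
c=load('w8')
h=cv2.cvtColor(c['image'],cv2.COLOR_RGB2HSV);k=cv2.inRange(h,np.array((0,170,90)),np.array((4,255,255)))|cv2.inRange(h,np.array((175,170,90)),np.array((180,255,255)));k[150:]=0
M=cv2.moments(k,True);print(M['m10']/M['m00'],M['m01']/M['m00'],fonz(c,M['m10']/M['m00'],M['m01']/M['m00'],.116))
print(goal([.6115,-.172,.22],tool(9.8)),goal([.6115,-.172,.1065],tool(9.8)))
E
```

```text
[ 0.5045 -0.2248  0.2365] [179.88  -0.     9.68] [ 23.9   6.4  -2.9  96.8   0.4  76.7 -59.4] 23.55
221.9110251450677 75.52417794970987 [ 0.61043928 -0.17748135  0.116     ]
(array([114.4, -34. ,  16.5]), array([ 0.002,  0.002, -1.573])) (array([114.4, -34.3, 130. ]), array([ 0.002,  0.002, -1.573]))
```

View pics/w8.png

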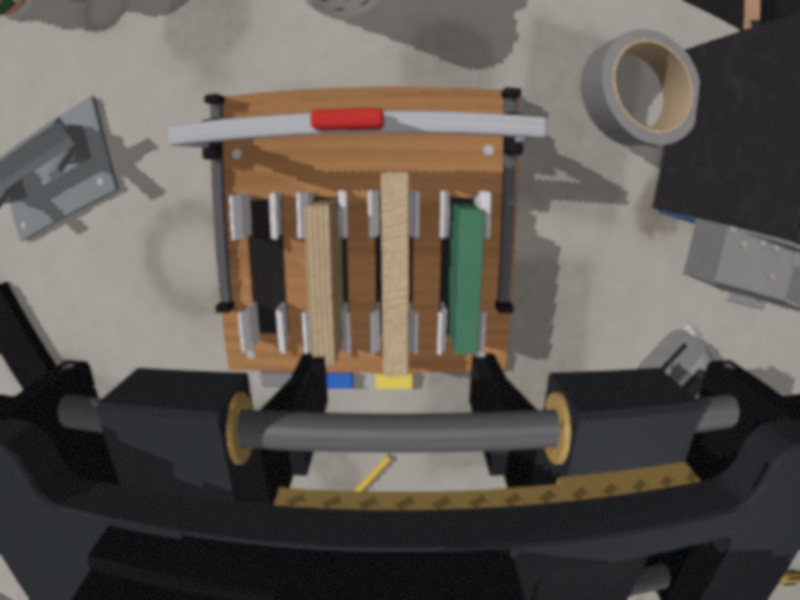

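That view shows the pine in the yellow slot (columns 381-409, rows 172-375, directly behind the yellow tab at (395,381)) and the plywood in the blue slot. The red tab is at (347,118). That was my eleventh picture, one over the limit of 10, so from here I use only numbers.

>>> {"op": "drive_tool", "data": {
  "moves": [
    {"x": 114,"y": -34,"z": 10,"rx": 0,"ry": 0,"rz": -1.573,"fingers": -0.3},
    {"x": 114,"y": -34,"z": 10,"rx": 0,"ry": 0,"rz": -1.573,"fingers": -0.3},
    {"x": 114,"y": -34,"z": 10,"rx": 0,"ry": 0,"rz": -1.573,"fingers": -0.3},
    {"x": 114,"y": -34,"z": 10,"rx": 0,"ry": 0,"rz": -1.573,"fingers": -0.3},
    {"x": 114,"y": -34,"z": 10,"rx": 0,"ry": 0,"rz": -1.573,"fingers": -0.3},
    {"x": 114,"y": -34,"z": 10,"rx": 0,"ry": 0,"rz": -1.573,"fingers": -0.3},
    {"x": 114,"y": -34,"z": 10,"rx": 0,"ry": 0,"rz": -1.573,"fingers": -0.3},
    {"x": 114,"y": -34,"z": 10,"rx": 0,"ry": 0,"rz": -1.573,"fingers": -0.3},
    {"x": 114,"y": -34,"z": 10,"rx": 0,"ry": 0,"rz": -1.573,"fingers": -0.3},
    {"x": 114,"y": -34,"z": 10,"rx": 0,"ry": 0,"rz": -1.573,"fingers": -0.3},
    {"x": 114,"y": -34,"z": 10,"rx": 0,"ry": 0,"rz": -1.573,"fingers": -0.3},
    {"x": 114,"y": -34,"z": 10,"rx": 0,"ry": 0,"rz": -1.573,"fingers": -0.3}
  ]
}}

```text
time_s: 25.05
tool_pos: [0.6098, -0.1715, 0.2235]
tool_rot: [-179.7, -0.0, 99.8]
force: [0.1, 0.1, 0.8]
grip_width: 0.0563
grasp_force: 0.0
```

```bash
python3 - <<'E'
from h import *
from cell import sensors
o=sensors.get_obs();print(o['tool_pos'],o['tool_rot'],o['qpos'].round(1))
print(goal([.6115,-.173,.1065],tool(9.8)))
E
```

```text
[ 0.60983335 -0.17150003  0.2234574 ] [-1.79749711e+02 -4.15935388e-02  9.97779040e+01] [ 26.1  17.5 -16.   85.6   4.9  77.8  19.5]
(array([ -1.8,   1.9, 116.9]), array([-0.004, -0.001, -0.   ]))
```

>>> {"op": "drive_tool", "data": {
  "moves": [
    {"x": -2,"y": 1,"z": 50,"rx": 0,"ry": 0,"rz": 0,"fingers": -0.3},
    {"x": -2,"y": 1,"z": 95,"rx": 0,"ry": 0,"rz": 0,"fingers": -0.3},
    {"x": -2,"y": 1,"z": 116,"rx": 0,"ry": 0,"rz": 0,"fingers": -0.3},
    {"x": -2,"y": 1,"z": 116,"rx": 0,"ry": 0,"rz": 0,"fingers": -0.3},
    {"x": -2,"y": 1,"z": 116,"rx": 0,"ry": 0,"rz": 0,"fingers": 1},
    {"x": -2,"y": 1,"z": 116,"rx": 0,"ry": 0,"rz": 0,"fingers": 1},
    {"x": -2,"y": 1,"z": 116,"rx": 0,"ry": 0,"rz": 0,"fingers": 1},
    {"x": -2,"y": 1,"z": 116,"rx": 0,"ry": 0,"rz": 0,"fingers": 1},
    {"x": -2,"y": 1,"z": 116,"rx": 0,"ry": 0,"rz": 0,"fingers": 1},
    {"x": -2,"y": 1,"z": 116,"rx": 0,"ry": 0,"rz": 0,"fingers": 1},
    {"x": -2,"y": 1,"z": 116,"rx": 0,"ry": 0,"rz": 0,"fingers": 1},
    {"x": -2,"y": 1,"z": 116,"rx": 0,"ry": 0,"rz": 0,"fingers": 1}
  ],
  "force": 20
}}

```text
time_s: 26.55
tool_pos: [0.6107, -0.1735, 0.108]
tool_rot: [-179.8, -0.0, 99.8]
force: [-1.6, 0.2, 2.6]
grip_width: 0.0118
grasp_force: 20.0
```

>>> {"op": "drive_tool", "data": {
  "moves": [
    {"x": 0,"y": -25,"z": 0,"rx": 0,"ry": 0,"rz": 0,"fingers": 1},
    {"x": 0,"y": -50,"z": 0,"rx": 0,"ry": 0,"rz": 0,"fingers": 1},
    {"x": 0,"y": -75,"z": 0,"rx": 0,"ry": 0,"rz": 0,"fingers": 1},
    {"x": 0,"y": -95,"z": 0,"rx": 0,"ry": 0,"rz": 0,"fingers": 1},
    {"x": 0,"y": -106,"z": 0,"rx": 0,"ry": 0,"rz": 0,"fingers": 1},
    {"x": 0,"y": -110,"z": 0,"rx": 0,"ry": 0,"rz": 0,"fingers": 1},
    {"x": 0,"y": -110,"z": 0,"rx": 0,"ry": 0,"rz": 0,"fingers": 1}
  ],
  "force": 20
}}

```text
time_s: 27.42
tool_pos: [0.502, -0.192, 0.108]
tool_rot: [-179.7, -0.1, 99.8]
force: [-1.8, 1.7, -1.1]
grip_width: 0.0117
grasp_force: 20.0
```

>>> {"op": "drive_tool", "data": {
  "moves": [
    {"x": 0,"y": -4,"z": 0,"rx": 0,"ry": 0,"rz": 0,"fingers": 1},
    {"x": 0,"y": -7,"z": 0,"rx": 0,"ry": 0,"rz": 0,"fingers": 1},
    {"x": 0,"y": -10,"z": 0,"rx": 0,"ry": 0,"rz": 0,"fingers": 1},
    {"x": 0,"y": -10,"z": 0,"rx": 0,"ry": 0,"rz": 0,"fingers": 1}
  ],
  "force": 20
}}

```text
time_s: 27.92
tool_pos: [0.498, -0.1926, 0.1081]
tool_rot: [179.6, 0.1, 99.9]
force: [16.7, 1.0, -16.8]
grip_width: 0.012
grasp_force: 20.0
```

The front stop is reached: travel was about 114 mm and the contact force 17 N. Release and rise.

>>> {"op": "drive_tool", "data": {
  "moves": [
    {"x": 0,"y": 5,"z": 0,"rx": 0,"ry": 0,"rz": 0,"fingers": 1},
    {"x": 0,"y": 5,"z": 0,"rx": 0,"ry": 0,"rz": 0,"fingers": 0},
    {"x": 0,"y": 5,"z": 0,"rx": 0,"ry": 0,"rz": 0,"fingers": 0},
    {"x": 0,"y": 5,"z": 0,"rx": 0,"ry": 0,"rz": 0,"fingers": 0},
    {"x": 0,"y": 5,"z": 0,"rx": 0,"ry": 0,"rz": 0,"fingers": 0},
    {"x": 0,"y": 5,"z": -50,"rx": 0,"ry": 0,"rz": 0,"fingers": 0},
    {"x": 0,"y": 5,"z": -100,"rx": 0,"ry": 0,"rz": 0,"fingers": 0},
    {"x": 0,"y": 5,"z": -125,"rx": 0,"ry": 0,"rz": 0,"fingers": 0},
    {"x": 0,"y": 5,"z": -125,"rx": 0,"ry": 0,"rz": 0,"fingers": 0},
    {"x": 0,"y": 5,"z": -125,"rx": 0,"ry": 0,"rz": 0,"fingers": 0}
  ]
}}

```text
time_s: 29.18
tool_pos: [0.4973, -0.1929, 0.2321]
tool_rot: [-179.7, -0.1, 99.8]
force: [0.3, 0.9, -1.1]
grip_width: 0.0437
grasp_force: 0.0
```

```bash
python3 snap.py wrist w9; python3 - <<'E'
from h import *
def stats(n):
    c=load(n)
    h=cv2.cvtColor(c['image'],cv2.COLOR_RGB2HSV);k=cv2.inRange(h,np.array((0,170,90)),np.array((4,255,255)))|cv2.inRange(h,np.array((175,170,90)),np.array((180,255,255)));k[:120]=0;k[225:]=0;k[:,:200]=0;k[:,320:]=0
    M=cv2.moments(k,True);return fonz(c,M['m10']/M['m00'],M['m01']/M['m00'],.118),M['m00']
print('start',stats('w2'),'now',stats('w9'))
c=load('w9')
h=cv2.cvtColor(c['image'],cv2.COLOR_RGB2HSV);k=cv2.inRange(h,np.array((12,50,110)),np.array((25,130,255)));k[:80]=0;k[230:]=0;k[:,:150]=0;k[:,350:]=0
n,_,st,ce=cv2.connectedComponentsWithStats(k)
for i in range(1,n):
    if st[i,4]>60:print(st[i],ce[i].round(1),fonz(c,*ce[i],.065).round(4))
E
```

```text
[ 0.4971 -0.1928  0.2317] [-1.7966e+02 -1.0000e-01  9.9810e+01] [ 32.5   5.1 -15.   98.9   1.4  76.5  27. ] 29.225
start (array([ 0.50729651, -0.19039173,  0.118     ]), 507.0) now (array([ 0.49898817, -0.19138179,  0.118     ]), 485.0)
[187  86  37  15 117] [199.4  92.3] [ 0.4231 -0.1067  0.065 ]
[280  89  36  13  87] [299.8  92.6] [ 0.5283 -0.0893  0.065 ]
[ 264  146   50   28 1149] [287.6 159.6] [ 0.529  -0.1633  0.065 ]
[ 197  148   52   25 1030] [220.4 160.1] [ 0.4568 -0.1764  0.065 ]
[170 157  17  60 144] [179.1 188.1] [ 0.4145 -0.2158  0.065 ]
[ 263  180   62   37 1325] [295.7 201.4] [ 0.5476 -0.2086  0.065 ]
[ 187  192   63   23 1131] [217.7 203.1] [ 0.4608 -0.2258  0.065 ]
```

```bash
python3 -c "
from cell import workorder
print(workorder.sign_off())"
```

```text
the job is handed in; nothing more can be done
None
```

I've handed in the job, with no pass or fail result returned: the plywood is in the blue slot, the pine in the yellow slot, and the keeper bar is at its front stop and released, at about 29 s; note that I viewed 11 pictures, one over the limit of 10.

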